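Angle a neck blank past the post into the fretting jig

TASK

Without picking it up, push the ukulele neck blank with the fingertips along the bench into the fretting jig: pivot its headstock end in behind the steel post first, then push the tail end in. Finish with its whole long side flat against the jig's back fence, between the two end stops, headstock behind the post, and leave every other thing where it stands.

Things in the scene. Friction and masses are not known exactly. Their poses are not given: they have to be found in the camera images.
- jig: Fixed plywood jig. Origin: bench top (z = 0), middle of the fence's long face; x points into the fence, away from the robot, y left along it. Fence: x 0 to 30 mm, y -195 to 195 mm, 28 mm high. At each end a stop, 20 mm thick, 28 mm high, juts 45 mm towards the robot (x -45 to 0); inner faces at y = 175 (left) and -175 mm (right). The bay is the 350 mm between them, floor = bench top.
- post: Fixed upright round steel post, 22 mm in diameter, 55 mm high, on the robot's side of the bay near its left end: axis about 83 mm in front of the fence's face (about 72 mm free between post and fence), 63 to 87 mm from the left stop. Origin on its axis at the bench top.
- neck: Loose ukulele neck blank: straight wooden bar 290 x 42 mm, about 0.25 kg, lying in front of the bay, offset right, dark frets up. Fretted part (220 mm) 26 mm high; bare headstock (last 70 mm, left end) 18 mm high. Origin: middle of its underside; y along it to the headstock, x across, z up; parallel to the fence at the jig's yaw. Slides under 1 to 4 N.
- neck_head (a point): Middle of the headstock's end face, 9 mm above the underside, 145 mm along y from the neck's origin.
- neck_tail (a point): Middle of the other (tail) end face, 9 mm above the underside, 145 mm along -y from the neck's origin.
- tuner: Bystander, to be left alone: small steel tuning machine, 55 x 20 x 33 mm high, on the robot's side of the jig near its left end. Origin: on its underside, near its middle.
- tape: Bystander, to be left alone: ring-shaped roll of paper tape lying flat, 90 mm across, 24 mm high, beyond the fence. Origin: on its underside, near its middle.
- glue: Bystander, to be left alone: white glue bottle standing upright, 48 mm across, 130 mm high, beyond the fence. Origin: on its underside, near its middle.
- hammer: Bystander, to be left alone: hammer lying flat, 200 mm long, left of the work. Origin: on its underside, near its middle.
- tub: Bystander, to be left alone: small grey open bowl, 64 mm across, 38 mm high, just right of the jig's right end stop. Origin: on its underside, near its middle.
- sander: Bystander, to be left alone: cork sanding block with a wooden grip, 60 x 100 x 39 mm high, left of the jig's left end stop. Origin: on its underside, near its middle.
There are look-alikes about, which are no part of the job. Leave any blue or pink look-alike of the post alone.

How it is judged:
On the way:
1. the headstock end is behind the post, between post and fence, while the tail end is still out in front of the bay (y of neck_head in the frame of post above 0.005 m and x of neck_head in the frame of jig above -0.075 m and x of neck_tail in the frame of jig below -0.045 m), for 0.1 s.
At the end, for the whole second after the job is handed in: The neck lies still and flat on the bench between the end stops, headstock behind the post, with its long side within 6 mm of the fence at both ends (x of neck_head in the frame of jig between -0.027 and -0.015 m and x of neck_tail in the frame of jig between -0.027 and -0.015 m and y of neck_head in the frame of jig below 0.178 m and y of neck_tail in the frame of jig above -0.178 m and y of neck_head in the frame of post above 0.005 m and angle between neck's own z axis and vertical below 0.06 rad and height (world z) of neck below 0.004 m and linear speed of neck below 0.01 m/s); the robot touches nothing.
It fails at once if the neck is lifted off the bench (12 mm at either end) or tipped (height (world z) of any of neck_head, neck_tail above 0.021 m or angle between neck's own z axis and vertical above 0.15 rad).
It fails at once if another thing is moved by more than 20 mm or knocked over (distance of any of tuner, tape, glue, hammer, tub, sander from where it was at the start of the episode above 0.02 m or angle between glue's own z axis and vertical above 0.4 rad).
It also fails if it takes over 72 s, if anything falls off the work surface, if the arm or the gripper's body presses on something with over 40 N, if the wrist force passes 120 N, or if a joint passes its speed limit or range.

ROBOT

A 6-joint arm with a two-finger parallel gripper is mounted at the origin on the work surface. World frame = base frame: x ahead of the robot, y to its left, z up, the work surface at z = 0. Lengths are in m, angles in rad, forces in N, time in s.
With the tool pointing down it reaches from about 0.3 to 0.75 m from the base axis. Payload 8.5 kg.
Tool frame: the origin (TCP) lies at the very end of the fingers, on their centre line; the grasp point (between the pads) lies 19 mm behind it; z points along the fingers, y is the line along which they close (so a half turn about z gives the same grasp; the last joint's range is limited). The gripper opens to 88 mm and grips with 3 to 60 N. Pads are 18 mm wide; open, the fingers measure 123 mm over their backs; the gripper's body (75 mm by 187 mm) begins 45 mm behind the grasp point.
Start: joints at [0.952, 0.381, 1.297, -0, 1.464, -0.215], TCP at [0.216, 0.506, 0.2] pointing down, gripper open.
Joint ranges: [-3.11, 3.11], [-0.89, 2.33], [0.22, 2.48], [-1.42, 4.56], [0.17, 2.85], [-2.88, 2.88]. Speed limits (rad/s): [2.39, 2.39, 3.14, 3.14, 3.14, 3.14].

INTERFACE

Orientations are given as a 3x3 rotation matrix whose columns are the frame's x, y, z axes.
In Python, from workcell import bot gives the robot as it stands. The module is installed in compiled form; this text tells all that it offers.
- The arm moves only by the tool carry_out, never from a script. Its argument "moves" is a list that holds one entry, the list of rows, each a list of 7 numbers: the opening in per cent of the stroke, from 0 (shut) to 100 (fully open), then the shift along the tool's x, y, z scaled (see below), then the turn, a rotation vector about the tool's x, y, z scaled (see below). In form: [[[jaw, tx, ty, tz, ax, ay, az], ...]]. A call has 1 to 20 rows; each row is the pose to reach, as a shift and turn from the pose commanded when the call began, along the tool's axes at that moment; what a row does not reach only later rows make up. The controller multiplies each number of a shift by 0.25 m and each number of a turn by 60 degrees. A row lasts 1/8 s, in which the tool goes at most 62.5 mm and 10.7 degrees, less where a joint would pass 70% of its speed; a pose out of reach is approached as far as the arm can. A call with a number of a shift or a turn outside -1 to 1 is refused whole. A call with a gripper value outside its range is refused whole. The fingers move at their own pace and stop on an object; the grip force is fixed at half the most. Time passes only in rows, so rows that repeat a pose let the fingers close. It gives the time, the measured TCP pose, the force, the opening and the grip force at its end, in the units of the state.
- bot.get_state(): the state, without advancing time (a new reading comes with each control period).
- bot.snapshot(name): name is "scene" or "top"; returns a dict with "img" (400x640x3 uint8, blue, green, red), "z_map" (400x640 float32, m along the optical axis (not along the pixel's ray), 0 where there is no reading), "intrinsics" (3x3 intrinsics, pixels), "R" (3x3) and "t" (3): a world point X has camera coordinates R X + t. Camera axes: x right, y down, z forward; pixel columns grow to the right and rows downward; lengths in m; the calibration is good to about 2 mm. A picture is of the moment at which its call begins.
- bot.close_job(): hands the job in; it is judged then, once.
The state is a dict: "t": time; "q": joint angles; "dq": joint speeds; "effort": joint torques, N m; "ee_pos": TCP position; "eef_rot": TCP orientation; "force": force on the tool from outside, world axes, zero at the start; "wrist_torque": the same for the moment, N m; "opening": finger opening in m; "gripper_force": force on a finger pad.
Only numpy, scipy, OpenCV 4.12 (cv2) and the standard library are available. Lean on these libraries where they do the work, as an engineer would, in place of code of your own. Each camera call takes 0.05 s, during which the arm holds its last target. There are 200 camera calls.

## Working session

There is one attempt and no reset: what is moved stays moved. The work goes in short steps, Python scripts to look and compute and a tool call to move; the robot and the scene stay as the last step left them, time stands still between calls to the robot, and variables do not carry over. Pictures are saved under pics/ and viewed, at most 10 in all, crops included, and the job is handed in when it is done.

Besides the shell and the picture viewer there is one more tool, called after "Call:" as name(argument=value, ...) on one line, values as JSON. carry_out: Moves the arm, as the interface text tells. Shifts and turns lie within -1 to 1; 1 stands for 0.25 m of shift or 60 degrees of turn. Its arguments: {"type":"object","properties":{"moves":{"type":"array"}},"required":["moves"]}

```bash
mkdir -p pics; python3 - <<'E'
from workcell import bot
import cv2,numpy as np
for n in("scene","top"):
    s=bot.snapshot(n); np.savez(n+"0.npz",**s); cv2.imwrite(f"pics/{n}0.png",s["img"])
    print(n,s["intrinsics"].tolist(),s["R"].round(3).tolist(),s["t"].round(3).tolist())
st=bot.get_state();print(st["t"],st["ee_pos"],st["eef_rot"],st["opening"])
E
```

```text
scene [[423.3220120461277, 0.0, 313.19779953062414], [0.0, 423.3220120461277, 208.9179209901913], [0.0, 0.0, 1.0]] [[0.708, 0.706, -0.009], [0.582, -0.59, -0.56], [-0.4, 0.391, -0.829]] [-0.48, -0.29, 1.169]
top [[407.27484719336564, 0.0, 319.0802325576813], [0.0, 407.27484719336564, 207.3460251153932], [0.0, 0.0, 1.0]] [[0.004, -0.999, 0.039], [-0.984, -0.011, -0.175], [0.176, -0.038, -0.984]] [0.038, 0.606, 0.882]
0.1 [0.21593788 0.50549575 0.19920239] [[-9.19583683e-01  3.92893497e-01 -7.41287461e-04]
 [ 3.92894121e-01  9.19583040e-01 -1.11426981e-03]
 [ 2.43886016e-04 -1.31591182e-03 -9.99999104e-01]] 0.08789850438097725
```

View pics/top0.png

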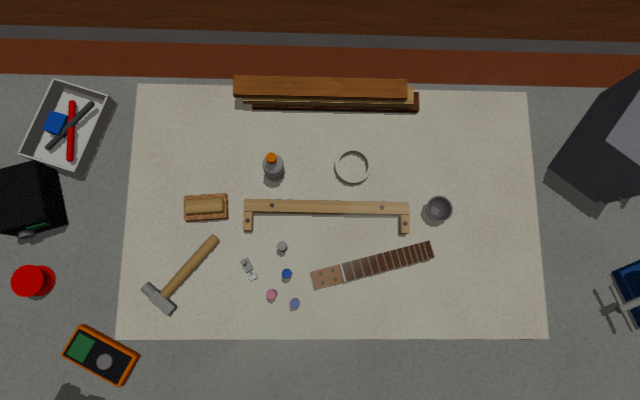

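View pics/scene0.png

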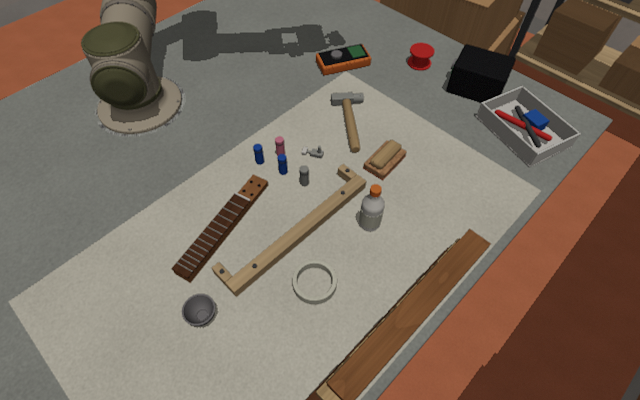

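The top view shows four post candidates: grey (282,247), blue (287,274), blue (295,303) and pink (271,295). Only the grey one is steel-coloured and sits just in front of the bay's left end, so it fits the description. The neck runs from (312,280) at the headstock to (432,250) at the tail. The fence is at row ~208, with stops at columns 248 and 405. Next I'll measure these and take one crop to confirm the post.

```bash
cat >h.py <<'E'
import numpy as np,cv2
def cloud(s):
    K=s["intrinsics"];z=s["z_map"];v,u=np.indices(z.shape)
    P=np.stack([(u-K[0,2])/K[0,0]*z,(v-K[1,2])/K[1,1]*z,z],-1)
    return (P-s["t"])@s["R"]
def pix(s,X):
    c=s["R"]@np.array(X)+s["t"];p=s["intrinsics"]@c;return p[:2]/p[2]
def ray(s,u,v,h):
    d=s["R"].T@np.linalg.inv(s["intrinsics"])@[u,v,1];o=-s["R"].T@s["t"]
    return o+d*(h-o[2])/d[2]
def neckmask(s):
    P=cloud(s);hsv=cv2.cvtColor(s["img"],cv2.COLOR_BGR2HSV)
    return P,hsv
E
python3 - <<'E'
from h import *
T=dict(np.load("top0.npz"));S=dict(np.load("scene0.npz"))
for n,s in(("top",T),("scene",S)):
    P=cloud(s);on=(s["z_map"]>0)&(P[...,2]>.010)&(P[...,2]<.15)&(P[...,0]>.25)&(P[...,0]<.85)&(abs(P[...,1])<.55)
    b=(s["z_map"]>0)&(abs(P[...,2])<.006);print(n,"bench z med",np.median(P[b][:,2]))
    k,L,st,_=cv2.connectedComponentsWithStats(on.astype(np.uint8))
    for i in range(1,k):
        if st[i,4]<25: continue
        m=L==i;q=P[m];r=cv2.minAreaRect((q[:,:2]*1000).astype(np.float32))
        print(st[i].tolist(),"med",q.mean(0).round(3),"ztop",np.percentile(q[:,2],[50,95]).round(3),"rect",np.round(r[0],0),np.round(r[1],0),round(r[2],1),"bgr",s["img"][m].mean(0).round())
c=cv2.resize(T["img"][180:320,220:450],None,fx=3.4,fy=3.4,interpolation=cv2.INTER_CUBIC);cv2.imwrite("pics/crop0.png",c)
E
```

```text
top bench z med -9.671605824830864e-05
[551, 142, 45, 29, 476] med [ 0.726 -0.543  0.085] ztop [0.088 0.144] rect [ 729. -542.] [32. 15.] 0.2 bgr [36. 35. 34.]
[335, 148, 37, 36, 458] med [ 0.716 -0.04   0.022] ztop [0.022 0.026] rect [716. -40.] [88. 87.] 90.0 bgr [116. 129. 131.]
[263, 152, 22, 29, 489] med [0.691 0.147 0.085] ztop [0.087 0.13 ] rect [697. 149.] [43. 48.] 10.2 bgr [64. 82. 97.]
[184, 193, 44, 29, 1109] med [0.609 0.307 0.029] ztop [0.033 0.04 ] rect [611. 310.] [ 61. 101.] 5.1 bgr [ 56.  91. 120.]
[426, 196, 27, 26, 422] med [ 0.613 -0.248  0.026] ztop [0.027 0.039] rect [ 610. -242.] [62. 61.] 56.8 bgr [67. 66. 69.]
[243, 199, 167, 35, 2568] med [0.607 0.025 0.027] ztop [0.027 0.03 ] rect [591.  23.] [391.  75.] 89.4 bgr [ 79. 110. 131.]
[141, 235, 79, 81, 1366] med [0.446 0.36  0.023] ztop [0.024 0.028] rect [465. 347.] [ 88. 200.] 49.0 bgr [ 71.  94. 108.]
[277, 241, 11, 11, 87] med [0.516 0.126 0.051] ztop [0.054 0.057] rect [517. 127.] [21. 21.] 17.6 bgr [100. 105. 106.]
[311, 241, 124, 49, 2266] med [ 0.478 -0.082  0.024] ztop [0.025 0.028] rect [478. -84.] [
[... 1643 characters left out ...]
d [0.615 0.007 0.027] ztop [0.028 0.031] rect [595.  25.] [391.  77.] 89.4 bgr [ 86. 114. 133.]
[300, 165, 9, 19, 160] med [0.525 0.124 0.04 ] ztop [0.043 0.057] rect [522. 127.] [20. 22.] 36.9 bgr [79. 84. 84.]
[172, 174, 96, 107, 2585] med [ 0.488 -0.097  0.024] ztop [0.026 0.029] rect [481. -82.] [ 46. 291.] 14.8 bgr [41. 56. 78.]
[359, 184, 26, 46, 846] med [0.711 0.139 0.076] ztop [0.081 0.131] rect [707. 146.] [48. 40.] 32.4 bgr [ 93. 105. 116.]
[292, 259, 45, 44, 734] med [ 0.722 -0.041  0.022] ztop [0.024 0.027] rect [720. -40.] [88. 90.] 45.4 bgr [130. 143. 145.]
[182, 293, 34, 33, 723] med [ 0.606 -0.241  0.027] ztop [0.028 0.04 ] rect [ 613. -241.] [62. 62.] 43.7 bgr [77. 77. 80.]
```

View pics/crop0.png

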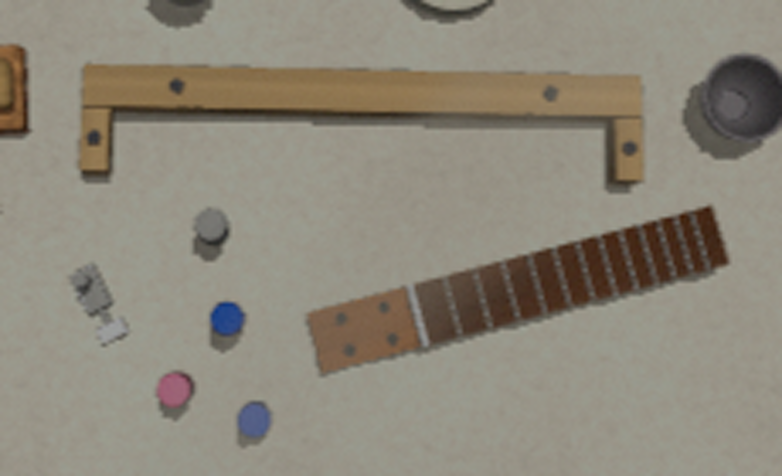

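The crop confirms it. Grey post (crop 212,228) is at about (0.518, 0.127). The jig origin is about (0.600, 0.024) with yaw about -0.6°. The neck centre is (0.479, -0.083), yawed +15°. Sizes and heights match in both views.

The plan has three steps:
1. Swing the head to +x with shut fingers.
2. Push the tail end axially so the headstock slides in behind the post.
3. Push the side in to the fence.

```bash
cat >>h.py <<'E'
JO=np.array([.600,.024]);JY=np.radians(-.6)
POST=np.array([.518,.127])
def tojig(p):
    d=np.array(p[:2])-JO;c,s=np.cos(JY),np.sin(JY);return np.array([c*d[0]+s*d[1],-s*d[0]+c*d[1]])
def row(st,pos,yaw):
    """scaled row to reach pos with tool y at yaw deg from world +y, tool down"""
    from scipy.spatial.transform import Rotation as Ro
    R=np.array(st["eef_rot"]);a=np.radians(yaw);c,s=np.cos(a),np.sin(a)
    G=np.array([[-c,-s,0],[-s,c,0],[0,0,-1.]])
    sh=R.T@(np.array(pos)-st["ee_pos"])/.25
    rv=Ro.from_matrix(R.T@G).as_rotvec()/np.radians(60)
    return sh.round(3).tolist()+rv.round(3).tolist()
def neck(s):
    P=cloud(s);hsv=cv2.cvtColor(s["img"],cv2.COLOR_BGR2HSV)
    z=P[...,2];b,g,r=[s["img"][...,i].astype(int) for i in range(3)]
    m=(s["z_map"]>0)&(z>.010)&(z<.032)&(P[...,0]>.35)&(P[...,0]<.598)&(P[...,1]>-.3)&(P[...,1]<.19)&(r>b+8)
    m=cv2.morphologyEx(m.astype(np.uint8),cv2.MORPH_CLOSE,np.ones((3,3)))
    return P,m
E
python3 - <<'E'
from workcell import bot
from h import *
st=bot.get_state()
print(row(st,(.385,.028,.2),0),row(st,(.30,.26,.2),0))
E
```

```text
[-1.372, -1.491, -0.002, -0.001, -0.0, -0.386] [-0.695, -0.771, -0.002, -0.001, -0.0, -0.386]
```

Call:
carry_out(moves=[[[0,-0.35,-0.38,0,0,0,-0.2],[0,-0.695,-0.77,0,0,0,-0.386],[0,-0.695,-0.77,0,0,0,-0.386],[0,-0.695,-0.77,0,0,0,-0.386],[0,-0.695,-0.77,0,0,0,-0.386],[0,-0.695,-0.77,0,0,0,-0.386],[0,-0.695,-0.77,0,0,0,-0.386],[0,-0.695,-0.77,0,0,0,-0.386]]])

```text
t: 1.1
ee_pos: [0.2999, 0.2613, 0.1996]
eef_rot: [[-1.0, -0.002, -0.0], [-0.002, 1.0, -0.0], [0.0, -0.0, -1.0]]
force: [-0.1, -0.5, 0.3]
opening: 0.0101
gripper_force: 0.0
```

```bash
python3 - <<'E'
from workcell import bot
from h import *
st=bot.get_state();print(st["t"],st["ee_pos"],st["eef_rot"].round(3).tolist(),st["opening"])
print(row(st,(.385,.028,.12),0),row(st,(.385,.028,.008),0))
E
```

```text
1.1 [0.29986247 0.26125618 0.19961539] [[-1.0, -0.002, -0.0], [-0.002, 1.0, -0.0], [0.0, -0.0, -1.0]] 0.01010916611295978
[-0.339, -0.934, 0.318, -0.0, -0.0, 0.002] [-0.339, -0.934, 0.766, -0.0, -0.0, 0.002]
```

Call:
carry_out(moves=[[[0,-0.339,-0.934,0.1,0,0,0],[0,-0.339,-0.934,0.2,0,0,0],[0,-0.339,-0.934,0.318,0,0,0],[0,-0.339,-0.934,0.318,0,0,0],[0,-0.339,-0.934,0.318,0,0,0],[0,-0.339,-0.934,0.318,0,0,0],[0,-0.339,-0.934,0.45,0,0,0],[0,-0.339,-0.934,0.6,0,0,0],[0,-0.339,-0.934,0.7,0,0,0],[0,-0.339,-0.934,0.766,0,0,0],[0,-0.339,-0.934,0.766,0,0,0]]])

```text
t: 2.48
ee_pos: [0.3847, 0.0285, 0.0082]
eef_rot: [[-1.0, -0.003, -0.001], [-0.003, 1.0, 0.0], [0.001, 0.0, -1.0]]
force: [-0.5, -0.8, 0.8]
opening: 0.0003
gripper_force: 0.0
```

Call:
carry_out(moves=[[[0,-0.05,0,0,0,0,0],[0,-0.1,0,0,0,0,0],[0,-0.13,0,0,0,0,0],[0,-0.16,0,0,0,0,0],[0,-0.19,0,0,0,0,0],[0,-0.22,0,0,0,0,0],[0,-0.25,0,0,0,0,0],[0,-0.28,0,0,0,0,0],[0,-0.31,0,0,0,0,0],[0,-0.34,0,0,0,0,0],[0,-0.37,0,0,0,0,0],[0,-0.4,0,0,0,0,0],[0,-0.4,0,0,0,0,0]]])

```text
t: 4.1
ee_pos: [0.4855, 0.027, 0.0082]
eef_rot: [[-1.0, -0.001, 0.0], [-0.001, 1.0, -0.0], [-0.0, -0.0, -1.0]]
force: [-0.8, 0.3, -0.0]
opening: 0.0005
gripper_force: 0.0
```

```bash
cat >look.py <<'E'
import sys
from workcell import bot
from h import *
n=sys.argv[1]
T=bot.snapshot("top");S=bot.snapshot("scene")
both=np.hstack([cv2.resize(T["img"][170:330,200:470],None,fx=1.85,fy=1.85),]);
both2=cv2.resize(S["img"][110:320,140:400],(500,404))
h=max(both.shape[0],both2.shape[0])
if len(sys.argv)>2:
    cv2.imwrite(f"pics/{n}.png",cv2.resize(T["img"][170:330,200:470],None,fx=2.9,fy=2.9,interpolation=cv2.INTER_CUBIC))
for nm,s in(("top",T),("scene",S)):
    P,m=neck(s)
    k,L,st,_=cv2.connectedComponentsWithStats(m)
    for i in range(1,k):
        if st[i,4]<150: continue
        q=P[L==i];r=cv2.minAreaRect((q[:,:2]*1000).astype(np.float32))
        B=cv2.boxPoints(r);e=[(B[j]+B[(j+1)%4])/2 for j in range(4)];l=[np.linalg.norm(B[j]-B[(j+1)%4]) for j in range(4)]
        j=int(np.argmin(l[:2]));E=sorted([e[j],e[j+2]],key=lambda a:-a[1])
        print(nm,st[i].tolist(),"head",E[0].round(1),"tail",E[1].round(1),"size",np.round(sorted(l[:2]),0),"jig head",(tojig(E[0]/1000)*1000).round(1),"tail",(tojig(E[1]/1000)*1000).round(1))
st=bot.get_state();print(st["t"],st["ee_pos"].round(4),st["force"].round(1))
E
python3 look.py p1 x
```

```text
top [359, 214, 51, 20, 246] head [482.4  96.4] tail [ 600.5 -168. ] size [ 88. 290.] jig head [-118.4   71.2] tail [   2.5 -192. ]
top [376, 241, 59, 33, 1040] head [435.6  76.7] tail [ 515.7 -224. ] size [ 42. 311.] jig head [-164.9   51. ] tail [ -81.7 -248.9]
scene [172, 183, 89, 98, 2329] head [396.6 -40.9] tail [ 921.8 -375. ] size [203. 622.] jig head [-202.8  -67. ] tail [ 325.9 -395.6]
scene [212, 262, 20, 21, 203] head [ 598.1 -160.7] tail [ 554.8 -161. ] size [20. 43.] jig head [   0.  -184.8] tail [ -43.2 -185.4]
4.2 [0.4849 0.0271 0.0082] [-0.1  0.3  0.2]
```

View pics/p1.png

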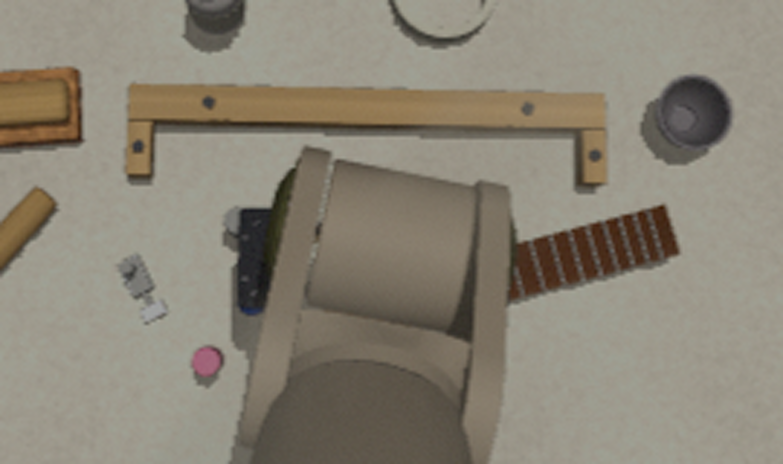

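The top view is mostly blocked by the arm. The visible tail piece, (515,270) to (665,230), still looks like it's at +15°. I'll check the scene view.

```bash
python3 - <<'E'
from workcell import bot
from h import *
S=bot.snapshot("scene");cv2.imwrite("pics/s1.png",cv2.resize(S["img"][100:320,120:420],None,fx=2.6,fy=2.6))
np.savez("s1.npz",**S)
E
```

```text
(no output)
```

View pics/s1.png

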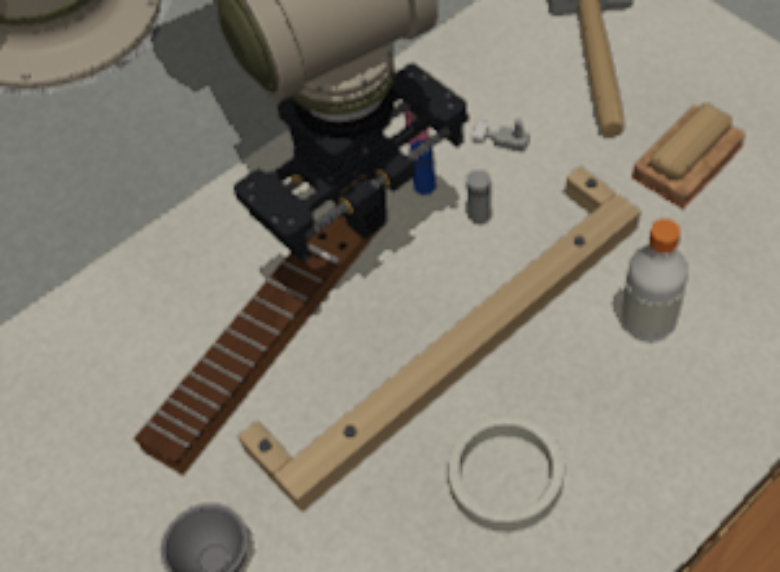

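```bash
python3 - <<'E'
from h import *
S=dict(np.load("s1.npz"));S0=dict(np.load("scene0.npz"));T0=dict(np.load("top0.npz"))
print("tcp pix",pix(S,(.485,.027,.008)),"head0",pix(S,(.4415,.057,.009)),"tail0",pix(S,(.5165,-.223,.009)),pix(T0,(.4415,.057,.009)))
P=cloud(S)
z=S["z_map"]
for v in range(170,200,4): print(v,[(u,*(P[v,u]*1000).round().astype(int)) for u in range(236,276,6)])
E
```

```text
tcp pix [262.43255452 196.78038592] head0 [259.81308706 178.80395682] tail0 [180.66207576 275.90889547] [312.1249854  280.20519786]
170 [(236, np.int64(468), np.int64(-14), np.int64(127)), (242, np.int64(498), np.int64(-17), np.int64(154)), (248, np.int64(510), np.int64(-10), np.int64(159)), (254, np.int64(507), np.int64(5), np.int64(144)), (260, np.int64(510), np.int64(17), np.int64(136)), (266, np.int64(514), np.int64(29), np.int64(128)), (272, np.int64(520), np.int64(39), np.int64(125))]
174 [(236, np.int64(385), np.int64(29), np.int64(3)), (242, np.int64(506), np.int64(-23), np.int64(155)), (248, np.int64(509), np.int64(-12), np.int64(147)), (254, np.int64(510), np.int64(1), np.int64(136)), (260, np.int64(518), np.int64(10), np.int64(135)), (266, np.int64(497), np.int64(39), np.int64(92)), (272, np.int64(447), np.int64(90), np.int64(3))]
178 [(236, np.int64(506), np.int64(-39), np.int64(156)), (242, np.int64(508), np.int64(-27), np.int64(147)), (248, np.int64(413), np.int64(43), np.int64(-1)), (254, np.int64(514), np.int64(-3), np.int64(131)), (260, np.int64(520), np.int64(7), np
[... 1189 characters left out ...]
36, np.int64(520), np.int64(-55), np.int64(133)), (242, np.int64(452), np.int64(-5), np.int64(19)), (248, np.int64(461), np.int64(5), np.int64(17)), (254, np.int64(473), np.int64(14), np.int64(20)), (260, np.int64(471), np.int64(31), np.int64(2)), (266, np.int64(481), np.int64(41), np.int64(2)), (272, np.int64(490), np.int64(51), np.int64(1))]
198 [(236, np.int64(519), np.int64(-56), np.int64(119)), (242, np.int64(466), np.int64(-15), np.int64(27)), (248, np.int64(477), np.int64(-6), np.int64(29)), (254, np.int64(478), np.int64(9), np.int64(15)), (260, np.int64(481), np.int64(22), np.int64(4)), (266, np.int64(490), np.int64(33), np.int64(3)), (272, np.int64(498), np.int64(44), np.int64(-1))]
```

The neck is unmoved. In the cloud, the visible fingertips end near z≈0.05 although the state says 0.008, so the fingers passed over it. I'll rise and measure where the tips really are, shut and open.

Call:
carry_out(moves=[[[0,0,0,-0.2,0,0,0],[0,0,0,-0.4,0,0,0],[0,0,0,-0.4,0,0,0]]])

```text
t: 4.62
ee_pos: [0.4865, 0.0268, 0.1113]
eef_rot: [[-1.0, -0.001, 0.007], [-0.001, 1.0, -0.001], [-0.007, -0.001, -1.0]]
force: [0.3, -0.3, 0.2]
opening: 0.0004
gripper_force: 0.0
```

```bash
cat >tip.py <<'E'
from workcell import bot
from h import *
import sys
S=bot.snapshot("scene");st=bot.get_state();e=st["ee_pos"]
P=cloud(S);D=np.linalg.norm(P[...,:2]-e[:2],axis=-1)
m=(S["z_map"]>0)&(D<.08)&(P[...,2]>.035)&(P[...,2]<.3)
q=P[m];print(e.round(4),st["opening"])
for lo in np.arange(.04,.26,.01):
    k=q[(q[:,2]>=lo)&(q[:,2]<lo+.01)]
    if len(k)>1: print(round(lo,2),len(k),k.min(0).round(3)[:2],k.max(0).round(3)[:2])
cv2.imwrite(f"pics/{sys.argv[1]}.png",cv2.resize(S["img"][60:260,140:400],None,fx=3,fy=3,interpolation=cv2.INTER_CUBIC))
print("tcp pix",pix(S,e))
E
python3 tip.py tip1
```

```text
[0.4854 0.027  0.1093] 0.00023664769507775725
0.15 38 [0.487 0.014] [0.499 0.042]
0.16 54 [0.478 0.013] [0.499 0.043]
0.17 66 [0.477 0.012] [0.499 0.042]
0.18 59 [0.48  0.011] [0.5   0.044]
0.19 15 [0.491 0.011] [0.499 0.045]
0.2 11 [0.479 0.   ] [0.499 0.044]
0.21 20 [ 0.482 -0.003] [0.52  0.106]
0.22 187 [ 0.466 -0.043] [0.522 0.107]
0.23 471 [ 0.462 -0.046] [0.523 0.105]
0.24 136 [ 0.469 -0.044] [0.522 0.096]
0.25 921 [ 0.453 -0.053] [0.521 0.107]
tcp pix [257.3635899  168.92513321]
```

View pics/tip1.png

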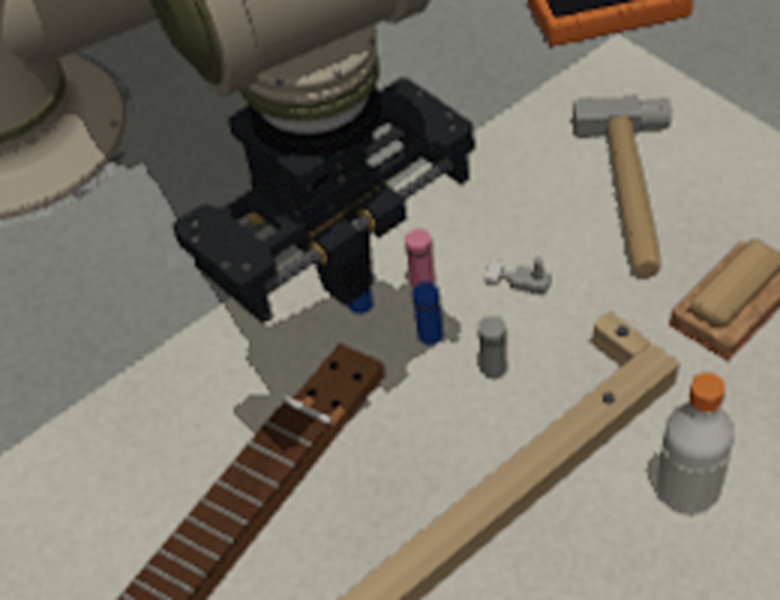

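The picture shows the gripper clear of everything and the neck unmoved, with shut tips at about (355,300) in the crop. The cloud puts the tip end at z≈0.150 against a reported 0.109. Reported z is therefore about 41 mm too low, while xy agrees. I'll go back, descend with that offset, and measure again on the way.

Call:
carry_out(moves=[[[0,0.2,0,0,0,0,0],[0,0.4,0,0,0,0,0],[0,0.4,0,0,0,0,0],[0,0.4,0,0.15,0,0,0],[0,0.4,0,0.3,0,0,0],[0,0.4,0,0.4,0,0,0],[0,0.4,0,0.47,0,0,0],[0,0.4,0,0.47,0,0,0]]])

```text
t: 5.68
ee_pos: [0.3848, 0.0271, -0.0106]
eef_rot: [[-1.0, -0.0, -0.003], [-0.0, 1.0, 0.001], [0.003, 0.001, -1.0]]
force: [0.2, -0.6, 0.2]
opening: 0.0004
gripper_force: 0.0
```

```bash
sed -i 's/>.035)&/>.014)\&/; s/np.arange(.04,.26,.01)/np.arange(.015,.06,.005)/; s/lo+.01/lo+.005/' tip.py; sed -i 's/round(lo,2)/round(lo,3)/' tip.py; python3 tip.py tip2; python3 look.py p2
```

```text
[ 0.3852  0.027  -0.0099] 2.133109830647589e-06
0.015 245 [ 0.393 -0.006] [0.465 0.101]
0.02 79 [ 0.392 -0.026] [0.464 0.102]
0.025 28 [ 0.393 -0.024] [0.451 0.105]
0.03 28 [ 0.377 -0.015] [0.447 0.105]
0.035 27 [0.386 0.015] [0.407 0.104]
0.04 37 [0.38  0.014] [0.406 0.1  ]
0.045 38 [0.379 0.013] [0.405 0.104]
0.05 43 [0.38  0.013] [0.406 0.104]
0.055 51 [0.378 0.012] [0.407 0.106]
tcp pix [236.2320893  177.72215559]
top [361, 214, 49, 20, 240] head [481.5  96. ] tail [ 599.4 -168. ] size [ 86. 289.] jig head [-119.3   70.8] tail [   1.4 -192. ]
top [311, 241, 124, 47, 2230] head [435.5  76.7] tail [ 515.9 -224.2] size [ 42. 311.] jig head [-165.1   50.9] tail [ -81.5 -249. ]
scene [172, 174, 96, 107, 2600] head [380.9 -13.8] tail [ 914.5 -379.4] size [218. 647.] jig head [-218.7  -40.1] tail [ 318.7 -400.1]
scene [212, 262, 20, 22, 207] head [ 598.9 -160.7] tail [ 554.5 -161. ] size [19. 44.] jig head [   0.9 -184.7] tail [ -43.6 -185.4]
5.825 [ 0.3856  0.0269 -0.009 ] [ 0.2  1.  -0.1]
```

Call:
carry_out(moves=[[[0,0,0,0.04,0,0,0],[0,0,0,0.085,0,0,0],[0,-0.05,0,0.085,0,0,0],[0,-0.1,0,0.085,0,0,0],[0,-0.13,0,0.085,0,0,0],[0,-0.16,0,0.085,0,0,0],[0,-0.19,0,0.085,0,0,0],[0,-0.22,0,0.085,0,0,0],[0,-0.22,0,0.085,0,0,0]]])

```text
t: 6.95
ee_pos: [0.4407, 0.0269, -0.0305]
eef_rot: [[-1.0, -0.0, 0.001], [-0.0, 1.0, -0.0], [-0.001, -0.0, -1.0]]
force: [-0.7, -1.1, -0.1]
opening: 0.0001
gripper_force: 0.0
```

```bash
python3 - <<'E'
s=open('h.py').read()
s=s[:s.index("def neck(s)")]+'''def neck(s):
    P=cloud(s);z=P[...,2];b,g,r=[s["img"][...,i].astype(int) for i in range(3)]
    d=P[...,:2]-JO;jx=d[...,0]*np.cos(JY)+d[...,1]*np.sin(JY);jy=-d[...,0]*np.sin(JY)+d[...,1]*np.cos(JY)
    m=(s["z_map"]>0)&(z>.009)&(z<.034)&(P[...,0]>.35)&(jx<.004)&(P[...,1]>-.3)&(jy<.170)&~((abs(jy)>.17)&(jx>-.05)&(r>105))&(r>b+8)
    return P,m.astype(np.uint8)
'''
open('h.py','w').write(s)
E
python3 look.py p3
```

```text
top [255, 209, 153, 25, 540] head [624.2 190.5] tail [ 574.3 -168.1] size [ 48. 362.] jig head [ 22.4 166.8] tail [ -23.7 -192.4]
top [342, 243, 95, 27, 1396] head [479.2 -14.3] tail [ 508.4 -231.1] size [ 42. 219.] jig head [-120.4  -39.6] tail [ -89. -256.]
scene [168, 180, 108, 102, 2643] head [470.   57.5] tail [ 509.8 -229.7] size [ 50. 290.] jig head [-130.3   32.1] tail [ -87.5 -254.7]
7.05 [ 0.44    0.027  -0.0305] [-1.1 -0.1 -0.1]
```

Contact works now: the neck has turned from 15° to 8°. I'll keep swinging it.

Call:
carry_out(moves=[[[0,-0.03,0,0,0,0,0],[0,-0.06,0,0,0,0,0],[0,-0.09,0,0,0,0,0],[0,-0.12,0,0,0,0,0],[0,-0.15,0,0,0,0,0],[0,-0.18,0,0,0,0,0],[0,-0.21,0,0,0,0,0],[0,-0.24,0,0,0,0,0],[0,-0.24,0,0,0,0,0]]])

```text
t: 8.18
ee_pos: [0.5007, 0.027, -0.0305]
eef_rot: [[-1.0, -0.0, 0.001], [-0.0, 1.0, -0.0], [-0.001, -0.0, -1.0]]
force: [0.2, -0.0, 0.5]
opening: 0.0006
gripper_force: 0.0
```

```bash
python3 look.py p4
```

```text
top [255, 209, 153, 25, 528] head [624.  190.7] tail [ 574.1 -168.8] size [ 48. 363.] jig head [ 22.2 166.9] tail [ -23.9 -193.1]
top [373, 240, 66, 29, 1201] head [515.6 -83.2] tail [ 489.5 -236.6] size [ 42. 156.] jig head [ -83.3 -108. ] tail [-107.7 -261.8]
scene [163, 197, 129, 83, 2739] head [538.4  52.6] tail [ 493.3 -234.6] size [ 50. 291.] jig head [-61.9  28. ] tail [-104.  -259.7]
8.275 [ 0.5001  0.0271 -0.0305] [-0.5 -0.1 -0.6]
```

Call:
carry_out(moves=[[[0,-0.02,0,0,0,0,0],[0,-0.046,0,0,0,0,0],[0,-0.046,0,0,0,0,0],[0,0.1,0,0,0,0,0],[0,0.1,0,-0.2,0,0,0],[0,0.1,-0.2,-0.4,0,0,-0.1],[0,0.1,-0.4,-0.4,0,0,-0.25],[0,0.1,-0.6,-0.4,0,0,-0.4],[0,0.1,-0.8,-0.4,0,0,-0.55],[0,0.1,-1,-0.4,0,0,-0.7],[0,0.1,-1,-0.4,0,0,-0.85],[0,0.1,-1,-0.4,0,0,-0.9],[0,0.1,-1,-0.4,0,0,-0.9]]])

```text
t: 9.9
ee_pos: [0.4986, -0.1705, 0.0604]
eef_rot: [[-0.655, -0.754, -0.035], [-0.751, 0.656, -0.081], [0.084, -0.027, -0.996]]
force: [-0.2, -0.6, 0.1]
opening: 0.0002
gripper_force: 0.0
```

```bash
python3 look.py p5; python3 - <<'E'
from workcell import bot
st=bot.get_state();print(st["eef_rot"].round(3).tolist(),st["q"].round(2))
E
```

```text
top [255, 209, 148, 25, 536] head [623.9 190.7] tail [ 575.9 -155.6] size [ 48. 350.] jig head [ 22.2 167. ] tail [ -22.2 -179.8]
top [315, 225, 32, 24, 529] head [551.2  48.3] tail [535.6 -20.1] size [42. 70.] jig head [-49.1  23.8] tail [-64.  -44.8]
top [345, 231, 56, 30, 965] head [534.9 -22.8] tail [ 506.7 -144.6] size [ 43. 125.] jig head [-64.7 -47.5] tail [ -91.5 -169.5]
scene [163, 200, 132, 79, 2628] head [554.7  49.1] tail [ 488.7 -232.8] size [ 47. 290.] jig head [-45.5  24.6] tail [-108.6 -258. ]
10.0 [ 0.4987 -0.1716  0.0608] [0.6 0.3 0. ]
[[-0.657, -0.753, -0.034], [-0.749, 0.657, -0.081], [0.083, -0.028, -0.996]] [-0.51  0.49  1.56 -0.1   1.08 -2.88]
```

Joint 6 reached its limit turning that way, so I'll turn back and come round the other side (tool y at yaw -103°).

```bash
python3 - <<'E'
from workcell import bot
from h import *
st=bot.get_state();print(row(st,(.47,-.29,.08),0),row(st,(.47,-.29,.08),-10))
E
```

```text
[0.437, -0.227, -0.034, -0.059, -0.064, 0.813] [0.437, -0.227, -0.034, -0.065, -0.059, 0.98]
```

Call:
carry_out(moves=[[[0,0.2,-0.1,-0.034,-0.03,-0.03,0.2],[0,0.437,-0.227,-0.034,-0.059,-0.064,0.4],[0,0.437,-0.227,-0.034,-0.059,-0.064,0.6],[0,0.437,-0.227,-0.034,-0.059,-0.064,0.813],[0,0.437,-0.227,-0.034,-0.059,-0.064,0.813],[0,0.437,-0.227,-0.034,-0.059,-0.064,0.813],[0,0.437,-0.227,-0.034,-0.059,-0.064,0.813]]])

```text
t: 10.88
ee_pos: [0.47, -0.2902, 0.0799]
eef_rot: [[-1.0, -0.002, 0.0], [-0.002, 1.0, 0.0], [-0.0, 0.0, -1.0]]
force: [0.2, -0.4, -0.1]
opening: 0.0005
gripper_force: 0.0
```

```bash
python3 - <<'E'
from workcell import bot
from h import *
st=bot.get_state();print(st["ee_pos"],st["eef_rot"].round(3).tolist(),st["q"].round(2))
print(row(st,(.455,-.285,.08),-55),row(st,(.455,-.285,.08),-103))
E
```

```text
[ 0.46997246 -0.29021839  0.07986545] [[-1.0, -0.002, 0.0], [-0.002, 1.0, 0.0], [-0.0, 0.0, -1.0]] [-0.77  0.5   1.47  0.    1.17 -2.34]
[0.06, 0.021, -0.001, 0.0, 0.0, 0.919] [0.06, 0.021, -0.001, 0.0, 0.0, 1.719]
```

Call:
carry_out(moves=[[[0,0,0,0,0,0,0.2],[0,0,0,0,0,0,0.4],[0,0,0,0,0,0,0.6],[0,0,0,0,0,0,0.8],[0,0,0,0,0,0,1],[0,0,0,0,0,0,1],[0,0,0,0,0,0,1]]])

```text
t: 11.75
ee_pos: [0.4701, -0.29, 0.0798]
eef_rot: [[-0.503, 0.864, 0.0], [0.864, 0.503, 0.0], [0.0, 0.0, -1.0]]
force: [0.5, -0.2, -0.2]
opening: 0.0005
gripper_force: 0.0
```

Call:
carry_out(moves=[[[0,0,0,0,0,0,0.2],[0,0,0,0,0,0,0.4],[0,0,0,0,0,0,0.6],[0,0,0,0,0,0,0.713],[0,0,0,0,0,0,0.713],[0,0,0,0,0,0,0.713]]])

```text
t: 12.5
ee_pos: [0.4701, -0.2899, 0.0797]
eef_rot: [[0.216, 0.976, 0.0], [0.976, -0.216, 0.0], [0.0, -0.0, -1.0]]
force: [-0.3, 0.7, -0.0]
opening: 0.0005
gripper_force: 0.0
```

```bash
python3 look.py p6; python3 - <<'E'
from workcell import bot
from h import *
st=bot.get_state();print(st["ee_pos"],st["eef_rot"].round(3).tolist(),st["q"].round(2))
print(row(st,(.479,-.268,.0),-103),row(st,(.479,-.268,-.031),-103))
E
```

```text
top [255, 209, 152, 25, 532] head [624.1 190.1] tail [ 574.4 -166.2] size [ 48. 360.] jig head [ 22.3 166.3] tail [ -23.6 -190.5]
top [315, 225, 124, 46, 2250] head [551.2  48.3] tail [ 486.4 -234.3] size [ 43. 290.] jig head [-49.   23.8] tail [-110.9 -259.4]
scene [163, 200, 132, 78, 2773] head [554.9  49.2] tail [ 488.8 -232.8] size [ 46. 290.] jig head [-45.3  24.8] tail [-108.5 -258. ]
12.6 [ 0.4701 -0.2899  0.0797] [ 0.1 -0.1  0. ]
[ 0.47009464 -0.28991193  0.07973703] [[0.217, 0.976, -0.0], [0.976, -0.217, 0.0], [0.0, -0.0, -1.0]] [-0.77  0.5   1.47  0.    1.17 -0.55]
[0.093, 0.016, 0.319, -0.0, -0.0, 0.007] [0.093, 0.016, 0.443, -0.0, -0.0, 0.007]
```

Call:
carry_out(moves=[[[0,0.09,0.016,0.15,0,0,0],[0,0.09,0.016,0.3,0,0,0],[0,0.09,0.016,0.38,0,0,0],[0,0.09,0.016,0.443,0,0,0],[0,0.14,0.016,0.443,0,0,0],[0,0.18,0.016,0.443,0,0,0],[0,0.21,0.016,0.443,0,0,0],[0,0.24,0.016,0.443,0,0,0],[0,0.27,0.016,0.443,0,0,0],[0,0.3,0.016,0.443,0,0,0],[0,0.33,0.016,0.443,0,0,0],[0,0.36,0.016,0.443,0,0,0],[0,0.36,0.016,0.443,0,0,0]]])

```text
t: 14.22
ee_pos: [0.4938, -0.2021, -0.0312]
eef_rot: [[0.22, 0.976, -0.001], [0.976, -0.22, 0.001], [0.001, -0.001, -1.0]]
force: [0.3, 0.6, 1.3]
opening: 0.0005
gripper_force: 0.0
```

```bash
python3 look.py p7
```

```text
top [255, 209, 152, 25, 524] head [623.7 190.6] tail [ 574.6 -166. ] size [ 47. 360.] jig head [ 22.  166.9] tail [ -23.4 -190.3]
top [297, 221, 121, 45, 2151] head [559.5  91.5] tail [ 496.8 -185.6] size [ 43. 284.] jig head [-41.2  67.1] tail [-101.  -210.7]
scene [194, 191, 117, 72, 2404] head [562.3  92.5] tail [ 501.6 -174.5] size [ 46. 274.] jig head [-38.4  68.1] tail [ -96.3 -199.5]
14.325 [ 0.4937 -0.2027 -0.0312] [0.4 0.1 0. ]
```

Call:
carry_out(moves=[[[0,0.03,0,0,0,0,0],[0,0.06,0,0,0,0,0],[0,0.09,0,0,0,0,0],[0,0.12,0,0,0,0,0],[0,0.15,0,0,0,0,0],[0,0.18,0,0,0,0,0],[0,0.21,0,0,0,0,0],[0,0.23,0,0,0,0,0],[0,0.26,0,0,0,0,0],[0,0.26,0,0,0,0,0]]])

```text
t: 15.58
ee_pos: [0.5083, -0.139, -0.031]
eef_rot: [[0.22, 0.976, -0.0], [0.976, -0.22, 0.0], [0.0, -0.0, -1.0]]
force: [-0.2, 0.1, -0.5]
opening: 0.0005
gripper_force: 0.0
```

```bash
python3 look.py p8 x
```

```text
top [255, 209, 141, 7, 482] head [602.7 193.8] tail [ 599.1 -141.8] size [  6. 336.] jig head [  0.9 169.8] tail [   0.8 -165.8]
top [270, 215, 116, 44, 2079] head [573.8 154.8] tail [ 514.2 -109.4] size [ 43. 271.] jig head [-27.6 130.5] tail [ -84.4 -134.3]
scene [225, 179, 110, 67, 2183] head [583.7 154.3] tail [ 521.8 -106.8] size [ 57. 268.] jig head [-17.6 130.1] tail [ -76.8 -131.6]
15.675 [ 0.5082 -0.1395 -0.031 ] [ 0.  -0.4  0.8]
```

View pics/p8.png

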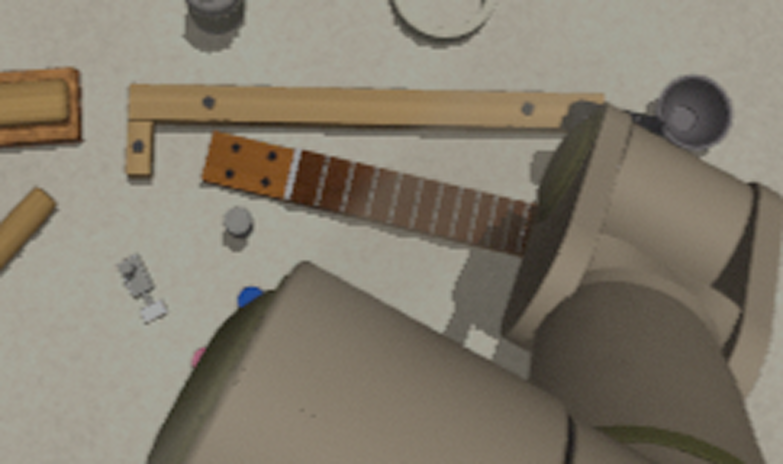

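The picture shows the headstock at (205–295,135–195), clearly behind the grey post at (238,222). The tail is still out in front and the right stop is clear. Head is at jig (-0.028, 0.130) and tail x about -0.09, so checkpoint 1 is met. Now I'll retreat and re-orient for the side push.

Call:
carry_out(moves=[[[0,-0.1,0,0,0,0,0],[0,-0.1,0,-0.2,0,0,0],[0,-0.1,0,-0.4,0,0,0.15],[0,-0.1,0,-0.5,0,0,0.3],[0,-0.1,0,-0.5,0,0,0.5],[0,-0.1,0,-0.5,0,0,0.7],[0,-0.1,0,-0.5,0,0,0.9],[0,-0.1,0,-0.5,0,0,0.95],[0,-0.1,0,-0.5,0,0,0.95]]])

```text
t: 16.8
ee_pos: [0.5026, -0.1641, 0.094]
eef_rot: [[0.938, 0.347, -0.0], [0.347, -0.938, 0.0], [0.0, -0.0, -1.0]]
force: [-0.6, -0.2, -0.4]
opening: 0.0003
gripper_force: 0.0
```

```bash
python3 - <<'E'
from workcell import bot
from h import *
st=bot.get_state();print(st["ee_pos"],st["q"].round(2))
print(row(st,(.45,-.03,.08),179.4),row(st,(.45,-.03,-.031),179.4))
E
```

```text
[ 0.50255918 -0.1641141   0.09398276] [-0.54  0.45  1.52  0.    1.17  0.68]
[-0.011, -0.576, 0.056, -0.0, 0.0, 0.349] [-0.011, -0.576, 0.5, -0.0, 0.0, 0.349]
```

Call:
carry_out(moves=[[[100,-0.011,-0.2,0,0,0,0.1],[100,-0.011,-0.4,0,0,0,0.25],[100,-0.011,-0.576,0,0,0,0.349],[100,-0.011,-0.576,0,0,0,0.349],[100,-0.011,-0.576,0,0,0,0.349],[100,-0.011,-0.576,0.15,0,0,0.349],[100,-0.011,-0.576,0.3,0,0,0.349],[100,-0.011,-0.576,0.42,0,0,0.349],[100,-0.011,-0.576,0.5,0,0,0.349],[100,-0.011,-0.576,0.5,0,0,0.349]]])

```text
t: 18.05
ee_pos: [0.4501, -0.0308, -0.032]
eef_rot: [[1.0, -0.012, -0.002], [-0.012, -1.0, 0.001], [-0.002, -0.001, -1.0]]
force: [0.2, 0.1, -0.0]
opening: 0.0877
gripper_force: 0.0
```

```bash
python3 look.py p9
```

```text
top [255, 209, 147, 25, 527] head [624.2 189.7] tail [ 576.4 -155.6] size [ 48. 349.] jig head [ 22.5 165.9] tail [ -21.8 -179.8]
top [270, 215, 32, 24, 519] head [573.8 154.5] tail [558.   86.2] size [42. 70.] jig head [-27.6 130.2] tail [-42.7  61.8]
top [300, 222, 94, 37, 1446] head [557.6  83.2] tail [ 509.6 -128.7] size [ 43. 217.] jig head [-43.1  58.8] tail [ -88.8 -153.7]
scene [211, 179, 124, 74, 2510] head [587.5 152.9] tail [ 521.2 -129.1] size [ 65. 290.] jig head [-13.8 128.8] tail [ -77.2 -154. ]
18.15 [ 0.4508 -0.0307 -0.0306] [ 0.6 -0.7 -0.1]
```

Call:
carry_out(moves=[[[100,0.06,0,0,0,0,0],[100,0.11,0,0,0,0,0],[100,0.14,0,0,0,0,0],[100,0.17,0,0,0,0,0],[100,0.2,0,0,0,0,0],[100,0.23,0,0,0,0,0],[100,0.26,0,0,0,0,0],[100,0.29,0,0,0,0,0],[100,0.31,0,0,0,0,0],[100,0.33,0,0,0,0,0],[100,0.35,0,0,0,0,0],[100,0.36,0,0,0,0,0],[100,0.36,0,0,0,0,0]]])

```text
t: 19.77
ee_pos: [0.5405, -0.0309, -0.031]
eef_rot: [[1.0, -0.012, 0.001], [-0.012, -1.0, 0.0], [0.001, -0.0, -1.0]]
force: [-0.4, -0.6, 0.2]
opening: 0.0878
gripper_force: 0.0
```

```bash
python3 look.py p10
```

```text
top [255, 209, 74, 5, 259] head [602.7 193.6] tail [601.   21.2] size [  6. 172.] jig head [  1.  169.6] tail [ 1.1 -2.8]
top [267, 215, 60, 19, 785] head [572.8 164.1] tail [571.   26.1] size [ 43. 138.] jig head [-28.6 139.8] tail [-29.1   1.8]
scene [228, 178, 118, 97, 2486] head [578.5 176.5] tail [ 575.3 -145.2] size [ 54. 322.] jig head [-23.1 152.3] tail [ -22.9 -169.4]
19.875 [ 0.5403 -0.0309 -0.031 ] [ 0.3 -0.9 -0.9]
```

Call:
carry_out(moves=[[[100,0.01,0,0,0,0,0],[100,0.02,0,0,0,0,0],[100,0.028,0,0,0,0,0],[100,0.034,0,0,0,0,0],[100,0.034,0,0,0,0,0]]])

```text
t: 20.5
ee_pos: [0.547, -0.0309, -0.031]
eef_rot: [[1.0, -0.011, -0.004], [-0.011, -1.0, 0.0], [-0.004, -0.0, -1.0]]
force: [-9.0, -1.7, 5.6]
opening: 0.0881
gripper_force: 4.2
```

```bash
python3 look.py p11
```

```text
top [255, 209, 72, 22, 975] head [581.9 194. ] tail [580.1  26.1] size [ 48. 168.] jig head [-19.9 169.8] tail [-19.9   1.9]
scene [230, 179, 110, 95, 2155] head [581.9 164.6] tail [ 578.7 -142.1] size [ 47. 307.] jig head [-19.6 140.4] tail [ -19.5 -166.3]
20.6 [ 0.547 -0.031 -0.031] [-8.4 -2.   5.5]
```

Force of 9 N means the neck is seated on the fence. I'll back off, lift, move clear and check.

Call:
carry_out(moves=[[[100,-0.05,0,0,0,0,0],[100,-0.2,0,0,0,0,0],[100,-0.3,0,0,0,0,0],[100,-0.3,0,-0.25,0,0,0],[100,-0.4,0,-0.5,0,0,0],[100,-0.6,0.2,-0.7,0,0,0],[100,-0.7,0.5,-0.7,0,0,0],[100,-0.7,0.8,-0.7,0,0,0],[100,-0.7,0.9,-0.7,0,0,0],[100,-0.7,0.9,-0.7,0,0,0]]])

```text
t: 21.85
ee_pos: [0.3704, -0.2571, 0.144]
eef_rot: [[1.0, -0.016, 0.001], [-0.016, -1.0, -0.001], [0.001, 0.001, -1.0]]
force: [0.4, 1.4, -0.5]
opening: 0.088
gripper_force: 0.0
```

```bash
python3 look.py p12 x; python3 - <<'E'
from workcell import bot
from h import *
s=bot.snapshot("top");P=cloud(s);b,g,r=[s["img"][...,i].astype(int) for i in range(3)]
d=P[...,:2]-JO;jx=d[...,0]*np.cos(JY)+d[...,1]*np.sin(JY);jy=-d[...,0]*np.sin(JY)+d[...,1]*np.cos(JY)
z=P[...,2];m=(z>.009)&(z<.034)&(jx>-.07)&(jx<.04)
for y0 in np.arange(-.17,.17,.02):   # near edge and extent per slice
    k=m&(jy>y0)&(jy<y0+.02);print(round(y0,2),"near edge",(np.percentile(jx[k],2)*1000).round(1),"n",k.sum(),end="; ")
E
```

```text
top [255, 209, 153, 25, 2620] head [583.3 194.2] tail [ 576.5 -165.3] size [ 50. 360.] jig head [-18.4 170.1] tail [ -21.5 -189.5]
scene [230, 179, 110, 90, 2155] head [582.6 165.8] tail [ 579.6 -126.7] size [ 46. 293.] jig head [-18.9 141.6] tail [ -18.8 -150.9]
21.95 [ 0.3707 -0.2544  0.1437] [-1.   0.5  0.2]
-0.17 near edge -36.0 n 123; -0.15 near edge -43.0 n 254; -0.13 near edge -43.0 n 240; -0.11 near edge -43.1 n 273; -0.09 near edge -43.1 n 248; -0.07 near edge -43.1 n 274; -0.05 near edge -43.1 n 252; -0.03 near edge -43.2 n 263; -0.01 near edge -42.9 n 258; 0.01 near edge -43.2 n 263; 0.03 near edge -43.2 n 264; 0.05 near edge -43.3 n 263; 0.07 near edge -43.1 n 262; 0.09 near edge -43.3 n 263; 0.11 near edge -43.2 n 267; 0.13 near edge -42.0 n 186; 0.15 near edge -1.5 n 121;
```

View pics/p12.png

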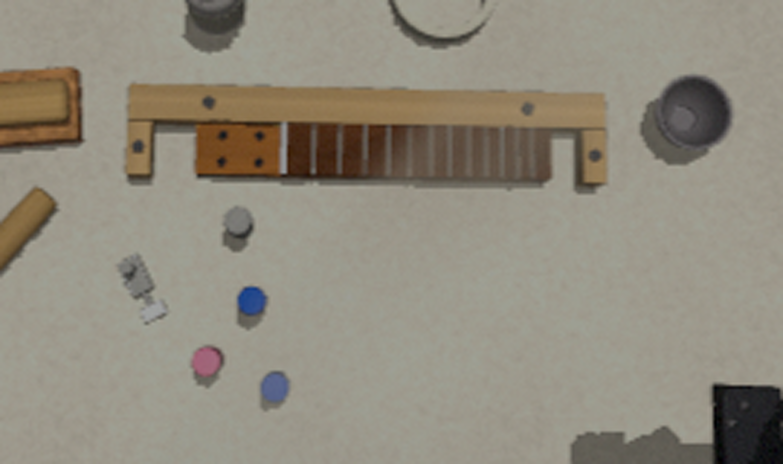

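The neck lies flat against the fence from (197,150) to (550,155), between the stops and behind the post at (238,222). Its near edge is 43 mm from the fence face along its whole length, and the bystanders are unmoved. Handing in.

```bash
python3 -c "
from workcell import bot
print(bot.close_job())"
```

```text
the job is handed in; nothing more can be done
None
```

I pushed the neck blank flat against the fence, between the stops and headstock behind the post, with the bystanders unmoved by eye in the last picture; I handed it in at about 22 s, and no verdict came back.

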